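Riddle the beach pebbles on the hall console

TASK

Take the slatted sieve by its handle and shake it from side to side over its metal tray until all five small pebbles have dropped through into the tray, keeping the three large ones in the sieve. Then carry the sieve over to the stoneware bowl and, with its lip low over the bowl, tip the large pebbles in. Set the empty sieve back down level on its tray and let go, without touching the pebbles with your fingers and without disturbing the mug, the multi-tool or the pump head.

Things in the scene. Friction and masses are not known exactly. Their poses are not given: they have to be found in the camera images.
- sieve: Scoop-shaped wooden sieve, 0.24 kg, lying across the tray. Origin: middle of its underside (the face resting on the tray rim); z up, +x to the pouring lip, -x to the handle, y across. Side boards 48 mm high (lower along the lip), 127 mm over their outsides, run from x = -84 mm to the lip and bear on the tray's end walls. Heel board: inner face x = -62, outer -78 mm, top z = 48 mm.
- sieve_floor (a point): Middle of the sieve's floor at x = 0, y = 0, z = 14 mm in its frame, level with the slat tops. Two slats 12 mm wide run along x at y = +-18.5 mm; between them and 7 mm ledges on the side boards are three slots 25 mm wide (middles y = 0 and +-37 mm), open below from x = -58 to +59 mm. From x = 60 mm on, the slats and a closed plate 10 mm under their tops rise 12 degrees to the lip, so on a level sieve no stone rolls out.
- sieve_cleat (a point): Middle of the lower edge of the sieve's front cleat, at x = 67, y = 0, z = -10 mm in its frame. Two cleats under the floor (outer faces x = +-67 mm, 113 mm wide in y, 10 mm deep) hang inside the tray: the sieve set on the tray has 8 mm play each way along x and can slide about 33 mm each way along y.
- sieve_grip (a point): Grip point on the axis of the sieve's wooden handle, at x = -120, y = 0, z = 30 mm in the sieve's frame; axes as the sieve's. The handle is a straight level bar along x, 18 mm wide (flat upright sides), 20 mm deep, its top 40 mm above the underside; from the socket on the heel board it is free for 25 mm ahead of and 65 mm behind this point.
- sieve_lip (a point): Middle of the pouring lip's top edge, at x = 111, y = 0, z = 25 mm in the sieve's frame. The lip is open, 113 mm wide.
- tray: Open steel catch tray, 162 mm (x) by 192 mm (y), 60 mm high, walls 6 mm, inner floor 6 mm up, 0.6 kg, loose, on the left or right of the work. Origin: middle of its underside, z up. Its end walls at x = +-75 to +-81 mm carry the sieve: the sieve's origin belongs 60 mm above the tray's origin, both x axes alike.
- bowl: Round stoneware bowl, rim radius 85 mm, height 70 mm, wall 6 mm, flaring from a 38 mm foot radius, 0.75 kg, loose. Origin at the middle of its underside. Stands on the other side of the console from the tray.
- big0: Large grey beach pebble, nearly round, 37 x 35 x 32 mm, 57 g; origin at its centre. Starts sunk a little into a slot of the sieve, cannot pass through it, and rolls along the slot and out over the lip when the sieve is tipped lip-down by 30 to 45 degrees.
- big1: Large grey beach pebble, nearly round, 37 x 35 x 32 mm, 57 g; origin at its centre. Starts sunk a little into a slot of the sieve, cannot pass through it, and rolls along the slot and out over the lip when the sieve is tipped lip-down by 30 to 45 degrees.
- big2: Large grey beach pebble, nearly round, 37 x 35 x 32 mm, 57 g; origin at its centre. Starts sunk a little into a slot of the sieve, cannot pass through it, and rolls along the slot and out over the lip when the sieve is tipped lip-down by 30 to 45 degrees.
- small0: Small grey beach pebble, nearly round, 21 x 20 x 18.4 mm, 11 g; origin at its centre. Starts perched on a slat of the sieve and stays there when moved slowly; brisk shaking across the slats (along the sieve's y) or a sideways tilt of some 20 degrees rolls it off, and it passes freely through the slots.
- small1: Small grey beach pebble, nearly round, 21 x 20 x 18.4 mm, 11 g; origin at its centre. Starts perched on a slat of the sieve and stays there when moved slowly; brisk shaking across the slats (along the sieve's y) or a sideways tilt of some 20 degrees rolls it off, and it passes freely through the slots.
- small2: Small grey beach pebble, nearly round, 21 x 20 x 18.4 mm, 11 g; origin at its centre. Starts perched on a slat of the sieve and stays there when moved slowly; brisk shaking across the slats (along the sieve's y) or a sideways tilt of some 20 degrees rolls it off, and it passes freely through the slots.
- small3: Small grey beach pebble, nearly round, 21 x 20 x 18.4 mm, 11 g; origin at its centre. Starts perched on a slat of the sieve and stays there when moved slowly; brisk shaking across the slats (along the sieve's y) or a sideways tilt of some 20 degrees rolls it off, and it passes freely through the slots.
- small4: Small grey beach pebble, nearly round, 21 x 20 x 18.4 mm, 11 g; origin at its centre. Starts perched on a slat of the sieve and stays there when moved slowly; brisk shaking across the slats (along the sieve's y) or a sideways tilt of some 20 degrees rolls it off, and it passes freely through the slots.
- mug: Bystander: grey ceramic mug, radius 40 mm, 95 mm high, handle on its +y side; origin at the middle of its underside. Stands to the right of the work.
- multitool: Bystander: closed steel multi-tool, 104 x 30 x 16 mm, long along its x; origin at the middle of its underside.
- pumphead: Bystander: white plastic bike pump head, about 70 x 30 x 34 mm; origin under its middle. Lies between the two work places, on the robot's side.
- keepbox: Fixed wooden box with a hinged lid, 150 x 220 mm, 115 mm high with its knob, to the left of the work, not needed; origin at the middle of its underside.
Not all that is in view belongs to the job. What is shaped like the bowl but pink is not meant.

How it is judged (in metres and radians):
On the way, in this order (a step that is already met when the one before it is completed fails the run):
1. all five small pebbles have dropped into the tray while the three large ones are still in the sieve (x of small0 in the frame of tray between -0.076 and 0.076 m and y of small0 in the frame of tray between -0.091 and 0.091 m and z of small0 in the frame of tray between 0 and 0.045 m and x of small1 in the frame of tray between -0.076 and 0.076 m and y of small1 in the frame of tray between -0.091 and 0.091 m and z of small1 in the frame of tray between 0 and 0.045 m and x of small2 in the frame of tray between -0.076 and 0.076 m and y of small2 in the frame of tray between -0.091 and 0.091 m and z of small2 in the frame of tray between 0 and 0.045 m and x of small3 in the frame of tray between -0.076 and 0.076 m and y of small3 in the frame of tray between -0.091 and 0.091 m and z of small3 in the frame of tray between 0 and 0.045 m and x of small4 in the frame of tray between -0.076 and 0.076 m and y of small4 in the frame of tray between -0.091 and 0.091 m and z of small4 in the frame of tray between 0 and 0.045 m and z of big0 in the frame of sieve between 0.012 and 0.07 m and x of big0 in the frame of sieve between -0.07 and 0.112 m and y of big0 in the frame of sieve between -0.057 and 0.057 m and z of big1 in the frame of sieve between 0.012 and 0.07 m and x of big1 in the frame of sieve between -0.07 and 0.112 m and y of big1 in the frame of sieve between -0.057 and 0.057 m and z of big2 in the frame of sieve between 0.012 and 0.07 m and x of big2 in the frame of sieve between -0.07 and 0.112 m and y of big2 in the frame of sieve between -0.057 and 0.057 m), for 0.2 s.
2. the three large pebbles lie in the bowl, the small ones still in the tray (horizontal distance between each of big0, big1, big2 and bowl below 0.075 m and z of big0 in the frame of bowl between 0 and 0.075 m and z of big1 in the frame of bowl between 0 and 0.075 m and z of big2 in the frame of bowl between 0 and 0.075 m and x of small0 in the frame of tray between -0.076 and 0.076 m and y of small0 in the frame of tray between -0.091 and 0.091 m and z of small0 in the frame of tray between 0 and 0.045 m and x of small1 in the frame of tray between -0.076 and 0.076 m and y of small1 in the frame of tray between -0.091 and 0.091 m and z of small1 in the frame of tray between 0 and 0.045 m and x of small2 in the frame of tray between -0.076 and 0.076 m and y of small2 in the frame of tray between -0.091 and 0.091 m and z of small2 in the frame of tray between 0 and 0.045 m and x of small3 in the frame of tray between -0.076 and 0.076 m and y of small3 in the frame of tray between -0.091 and 0.091 m and z of small3 in the frame of tray between 0 and 0.045 m and x of small4 in the frame of tray between -0.076 and 0.076 m and y of small4 in the frame of tray between -0.091 and 0.091 m and z of small4 in the frame of tray between 0 and 0.045 m), for 0.2 s.
At the end, for the whole second after the job is handed in: Small pebbles in the tray (between its walls, centres under 45 mm high); large ones in the upright bowl (centres within 75 mm of its axis, under 75 mm high); sieve at rest level on the tray rim (tilt under 0.06 rad, 55 to 66 mm above the tray underside, within 50 mm of its middle), let go (all of step 2 and angle between sieve's own z axis and vertical below 0.06 rad and z of sieve in the frame of tray between 0.055 and 0.066 m and horizontal distance between sieve and tray below 0.05 m and angle between bowl's own z axis and vertical below 0.1 rad and linear speed of sieve below 0.02 m/s and linear speed of each of big0, big1, big2 below 0.05 m/s); the robot touches nothing.
It fails at once if a finger touches a pebble (contact force between the fingers and small0 above 0.3 N or contact force between the fingers and small1 above 0.3 N or contact force between the fingers and small2 above 0.3 N or contact force between the fingers and small3 above 0.3 N or contact force between the fingers and small4 above 0.3 N or contact force between the fingers and big0 above 0.3 N or contact force between the fingers and big1 above 0.3 N or contact force between the fingers and big2 above 0.3 N).
It fails at once if a large pebble leaves the lip more than about 120 mm above the bowl's rim ((x of big0 in the frame of sieve above 0.118 m and height (world z) of big0 above 0.19 m) or (x of big1 in the frame of sieve above 0.118 m and height (world z) of big1 above 0.19 m) or (x of big2 in the frame of sieve above 0.118 m and height (world z) of big2 above 0.19 m)).
It fails at once if the mug, the multi-tool or the pump head is moved by more than 30 mm (distance of any of mug, multitool, pumphead from where it was at the start of the episode above 0.03 m).
It also fails if it takes over 54 s, if anything falls off the work surface, if the arm or the gripper's body presses on something with over 40 N, if the wrist force passes 120 N, or if a joint passes its speed limit or range.

ROBOT

A 7-joint arm with a two-finger parallel gripper is mounted at the origin on the work surface. World frame = base frame: x ahead of the robot, y to its left, z up, the work surface at z = 0. Lengths are in mm, angles in rad, forces in N, time in s.
With the tool pointing down it reaches from about 400 to 875 mm from the base axis. Payload 4.4 kg.
Tool frame: the origin (TCP) lies between the finger pads; the fingertips stand ctrl.tip_reach ahead of it and the grasp point (between the pads) lies 8 mm behind it (ctrl.tip_reach is the distance from the TCP to the fingertips, in mm); z points along the fingers, y is the direction in which the jaws open and shut (so a half turn about z gives the same grasp; the last joint's range is limited). The gripper opens to 85 mm and grips with 20 to 120 N. Pads are 22 mm wide; open, the fingers measure 114 mm over their backs; the gripper's body (76 mm by 85 mm) begins 54 mm behind the grasp point. The pads swing forward as they close: fully open they stand 13 mm farther back than shut.
Start: joints at [1.257, 0.628, 0.038, 1.517, -0.027, 0.996, -0.02], TCP at [159.454, -630.153, 242.313] pointing down, gripper open.
Joint ranges: [-3.06, 3.06], [-0.37, 2.12], [-1.25, 1.32], [0.18, 2.47], [-1.1, 4.24], [0.23, 1.98], [-2.94, 2.94]. Speed limits (rad/s): [2.57, 2.57, 3.14, 3.14, 3.14, 3.14, 3.14].

INTERFACE

Orientations are given as [roll, pitch, yaw] about the fixed x, y, z axes, in that order (R = Rz(yaw) Ry(pitch) Rx(roll)).
In Python, from cell import status, viewer, order, ctrl gives the robot as it stands.
- The arm moves only by the tool play_rows, never from a script. Its argument "series" is a list of rows, each a list of 5 numbers: the shift along the tool's x, y, z in cm, then the turn about the tool's z in degrees, then the closure, from 0 (fully open) to 1 (shut). In form: [[x, y, z, yaw, gripper], ...]. A call has 1 to 8 rows; each row is the pose to reach, as a shift and turn from the pose commanded when the call began, along the tool's axes at that moment; what a row does not reach only later rows make up. A row lasts 1/10 s, in which the tool goes at most 50 mm and 8.59 degrees, less where a joint would pass 70% of its speed; a pose out of reach is approached as far as the arm can. A call with a gripper value outside its range is refused whole. The fingers move at their own pace and stop on an object; the grip force is fixed at half the most. Time passes only in rows, so rows that repeat a pose let the fingers close. It gives the time, the measured TCP pose, the force and the opening at its end, in the units of the state.
- status.read_state(): the state, without advancing time (a new reading comes with each control period).
- viewer.get_image(name): name is "side" or "top" or "wrist"; returns a dict with "img" (400x640x3 uint8, red, green, blue), "vfov" (degrees; the focal length in pixels is half the picture's height over the tangent of half this angle, whatever the lens; pixels are square), "cx", "cy" (the principal point, pixels), "rvec" (rotation vector, rad) and "tvec" (3), from world to camera coordinates, as OpenCV has them; the wrist camera has in their place "tool_from_camera" (4x4, takes a point from camera to tool coordinates, whose origin is the TCP and whose axes are the flange's). Camera axes: x right, y down, z forward; pixel columns grow to the right and rows downward; lengths in mm; the calibration is good to about 2 mm. A picture is of the moment at which its call begins: read the wrist's pose just before it. There is no depth.
- order.finish_job(): hands the job in, once; it reports no verdict.
The state is a dict: "clock": time; "qpos": joint angles; "qd": joint speeds; "tau": joint torques, N m; "eef_pos": TCP position; "tool_rot": TCP orientation; "force": force on the tool from outside, world axes, zero at the start; "torque": the same for the moment, N m; "width": finger opening in mm.
Only numpy, scipy, OpenCV 4.12 (cv2) and the standard library are available. Lean on these libraries where they do the work, as an engineer would, in place of code of your own. Each camera call takes 0.05 s, during which the arm holds its last target. There are 200 camera calls.

## Working session

There is one attempt and no reset: what is moved stays moved. The work goes in short steps, Python scripts to look and compute and a tool call to move; the robot and the scene stay as the last step left them, time stands still between calls to the robot, and variables do not carry over. Pictures are saved under pics/ and viewed, about 8 in all and at most 12, crops included, and the job is handed in when it is done.

Besides the shell and the picture viewer there is one more tool, called after "Call:" as a command line: name --pt "numbers of a row" for each row, then --argument value for the rest. play_rows: Moves the arm, as the interface text tells. Its arguments: {"type":"object","properties":{"series":{"type":"array","items":{"type":"array","items":{"type":"number"}}}},"required":["series"]}

```bash
ls; mkdir -p pics; python3 - <<'E'
from cell import status, viewer, order, ctrl
import cv2
print(status.read_state()); print(ctrl.tip_reach, [a for a in dir(ctrl) if a[0]!='_'])
for n in ("top","side"):
    d=viewer.get_image(n); cv2.imwrite(f"pics/{n}0.png",d["img"][:,:,::-1]); print({k:v for k,v in d.items() if k!="img"})
E
```

```text
pics
{'clock': 0.0, 'qpos': array([ 1.25721833,  0.62934642,  0.03844072,  1.51836743, -0.02697349,
        0.99630571, -0.02000504]), 'qd': array([ 1.01404135e-03, -6.38312035e-04,  8.08583436e-04, -2.53725440e-04,
       -1.41607846e-05,  8.93640799e-04, -2.17291655e-04]), 'tau': array([ 8.19315756e-05, -5.63404012e+01,  1.22606523e+00, -1.93451715e+01,
        1.08570023e-02,  1.04087984e-02, -2.77274481e-06]), 'eef_pos': array([ 159.28567052, -629.55535728,  241.38905532]), 'tool_rot': array([-3.13968432e+00,  4.68075632e-05,  2.47788441e-01]), 'force': array([-0.02470645, -0.71938565, -0.09313065]), 'torque': array([ 0.01368736, -0.0126005 ,  0.00827792]), 'width': 85.62000217092337}
11.0 ['MotionError', 'tip_reach']
{'vfov': 44.33180658908602, 'cx': 329.54122617277574, 'cy': 198.106101465726, 'rvec': array([ 2.15395002, -2.02887997,  0.23558921]), 'tvec': array([  57.60620226,  583.39666299, 1404.6167988 ])}
{'vfov': 45.55483449896451, 'cx': 318.8549397440677, 'cy': 203.08580654238224, 'rvec': array([ 0.47068853, -2.70485468,  1.18823846]), 'tvec': array([ 553.07011081,  143.04883485, 1313.83870219])}
```

View pics/top0.png

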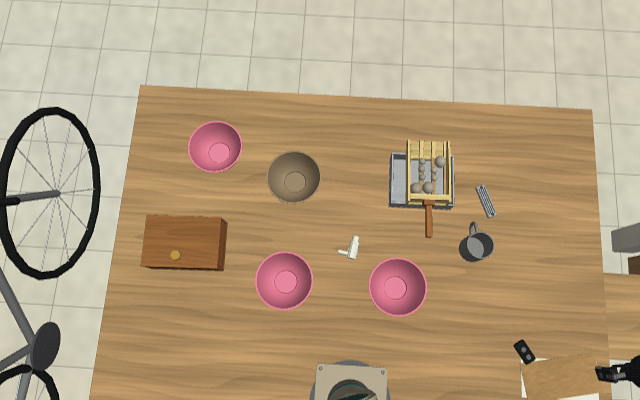

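View pics/side0.png

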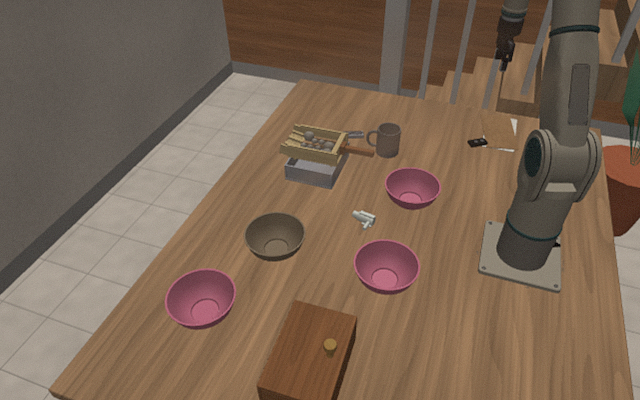

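The top view shows the sieve at about (430,175) with its handle pointing towards the robot, down to (429,236). The grey bowl is at (293,177), the pump head at (350,247), the mug at (477,245) and the multi-tool at (486,200). The side view agrees with this. Next I'll zoom in on the sieve and bowl.

```bash
cat > h.py <<'E'
import numpy as np, cv2
from cell import status, viewer
def cam(d):
    f=200/np.tan(np.radians(d["vfov"]/2)); K=np.array([[f,0,d["cx"]],[0,f,d["cy"]],[0,0,1]])
    return K,cv2.Rodrigues(np.array(d["rvec"]))[0],np.array(d["tvec"])
def back(d,uv,z):
    K,R,t=cam(d); r=R.T@np.linalg.solve(K,[uv[0],uv[1],1]); c=-R.T@t
    return c+r*(z-c[2])/r[2]
def proj(d,P):
    K,R,t=cam(d); return cv2.projectPoints(np.array(P,float).reshape(-1,1,3),R,t,K,None)[0][:,0]
E
python3 - <<'E'
from h import *
d=viewer.get_image("top"); im=d["img"][:,:,::-1]
c=np.ascontiguousarray(im[130:250,380:500]); cv2.imwrite("pics/topz.png",cv2.resize(c,(720,720),interpolation=cv2.INTER_CUBIC)[:600 if False else 720][:, :])
a=cv2.resize(im[132:242,380:500],None,fx=5,fy=5,interpolation=cv2.INTER_CUBIC)
s=viewer.get_image("side")
b=cv2.resize(s["img"][:,:,::-1][115:195,270:410],None,fx=5,fy=5,interpolation=cv2.INTER_CUBIC)
cv2.imwrite("pics/a.png",a);cv2.imwrite("pics/b.png",b)
print("bowl",[back(d,p,70).round(0) for p in ((267,177),(320.5,177),(293.5,151),(293.5,203))], back(d,(295,182),6).round())
print("handle end",back(d,(429,237),100).round(0),"socket",back(d,(430,203),100).round(0))
print("pump",back(d,(350,247),20).round(),"mug",back(d,(480,246),50).round(),"mt",back(d,(486,200),10).round(),"pink",back(d,(284,281),70).round(),back(d,(398,287),70).round())
print("box",[back(d,p,80).round() for p in ((227,218),(222,270))])
E
```

```text
bowl [array([633., 286.,  70.]), array([643., 124.,  70.]), array([721., 212.,  70.]), array([557., 199.,  70.])] [640. 206.   6.]
handle end [ 474. -201.  100.] socket [ 574. -203.  100.]
pump [442.  22.  20.] mug [ 464. -362.   50.] mt [ 616. -394.   10.] pink [326. 209.  70.] [ 328. -120.   70.]
box [array([498., 391.,  80.]), array([345., 389.,  80.])]
```

View pics/a.png

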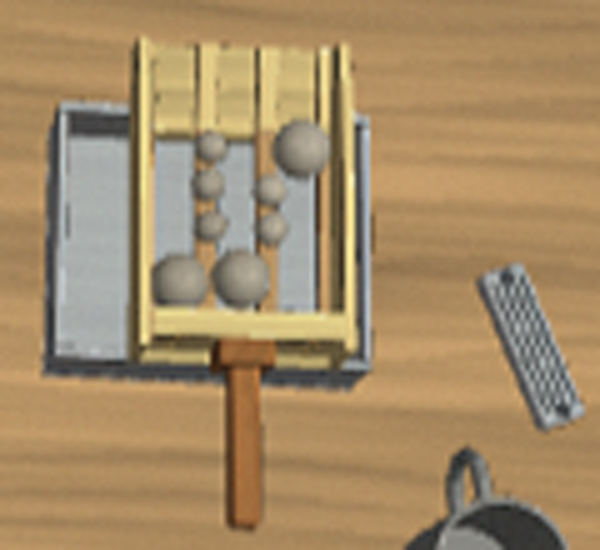

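View pics/b.png

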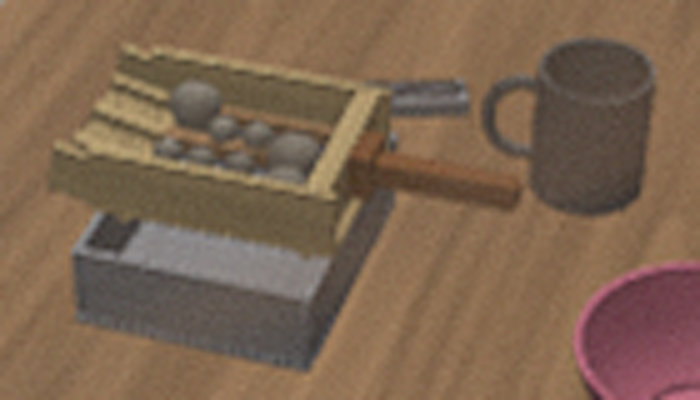

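```bash
python3 - <<'E'
from h import *
d=viewer.get_image("top")
q=lambda x,y:(380+x/5,132+y/5)
K,R,t=cam(d); print("cam",(-R.T@t).round())
for n,p,z in [("tailL",(228,527),100),("tailR",(260,525),100),("sockL",(229,372),100),("sockR",(262,372),100),("heelL",(150,343),108),("heelR",(345,343),108),("boardLfar",(141,40),108),("boardRfar",(344,46),108),
 ("trayFL",(62,104),60),("trayFR",(368,117),60),("trayNL",(50,362),60),("trayNR",(370,362),60)]:
    print(n,back(d,np.array(q(*p))-0.4,z).round(0))
s=status.read_state(); Rt=__import__("scipy.spatial.transform",fromlist=["Rotation"]).Rotation.from_euler("xyz",s["tool_rot"]).as_matrix()
print(Rt.round(3)); print("to grip hover", Rt.T@(np.array([549,-202,170])-s["eef_pos"]))
E
```

```text
cam [ 237.   67. 1502.]
tailL [ 473. -190.  100.]
tailR [ 475. -209.  100.]
sockL [ 564. -189.  100.]
sockR [ 566. -209.  100.]
heelL [ 577. -142.  108.]
heelR [ 584. -255.  108.]
boardLfar [ 764. -132.  108.]
boardRfar [ 767. -254.  108.]
trayFL [737. -91.  60.]
trayFR [ 740. -280.   60.]
trayNL [574. -89.  60.]
trayNR [ 585. -281.   60.]
[[ 0.969  0.245 -0.   ]
 [ 0.245 -0.969  0.001]
 [-0.    -0.001 -1.   ]]
to grip hover [ 482.68439004 -319.23696811   72.14497082]
```

Call:
play_rows --pt "4 -2.7 0 2 0" --pt "8 -5.3 0 4 0" --pt "12 -8 0 6 0" --pt "16 -10.6 0 8 0" --pt "20 -13.3 0 10 0" --pt "24 -16 0 12 0" --pt "28 -18.6 0 14 0" --pt "32 -21.2 0 14.2 0"

```text
clock: 1.05
eef_pos: [418.8, -344.5, 242.5]
tool_rot: [3.141, -0.0, -0.001]
force: [0.5, -0.3, -0.1]
width: 85.2
```

Call:
play_rows --pt "2.5 -4 1 0 0" --pt "5 -8 2 0 0" --pt "7.5 -11.5 3 0 0" --pt "10 -14.6 4 0 0" --pt "12.8 -14.6 5 0 0" --pt "12.8 -14.6 6 0 0" --pt "12.8 -14.6 6 0 0" --pt "12.8 -14.6 6 0 0"

```text
clock: 1.85
eef_pos: [544.3, -201.0, 182.1]
tool_rot: [3.141, 0.002, -0.002]
force: [-0.6, 0.1, -0.0]
width: 85.5
```

```bash
python3 - <<'E'
from h import *
s=status.read_state(); d=viewer.get_image("wrist"); cv2.imwrite("pics/w1.png",d["img"][:,:,::-1]); print(s["eef_pos"],s["tool_rot"],d["tool_from_camera"],d["vfov"],d["cx"],d["cy"])
E
```

```text
[ 544.33438219 -201.01311552  182.12002296] [ 3.14143297e+00  1.75151364e-03 -1.66591500e-03] [[ 1.97442286e-03 -9.49477724e-01 -3.13828224e-01  8.06041939e+01]
 [ 9.99997481e-01  1.53976994e-03  1.63286977e-03  6.07044343e-01]
 [-1.06715021e-03 -3.13830658e-01  9.49478372e-01 -1.31537064e+02]
 [ 0.00000000e+00  0.00000000e+00  0.00000000e+00  1.00000000e+00]] 60.84562340896819 318.8088727790899 199.0004593233601
```

View pics/w1.png

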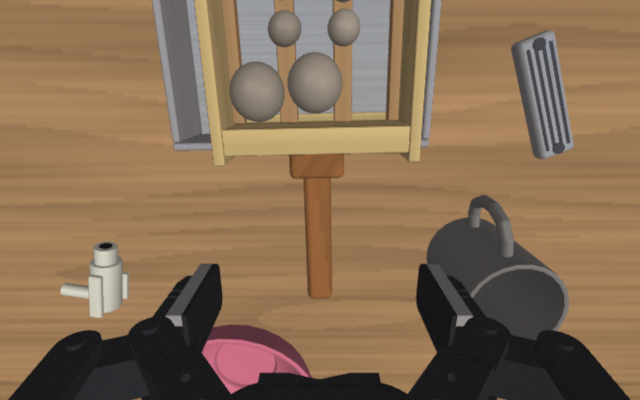

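The wrist view shows the handle running from the socket at (317,177) to its tail at (319,297), centred between the open fingers. I'll back-project those points to refine the grip.

```bash
cat >> h.py <<'E'
from scipy.spatial.transform import Rotation as Ro
def wback(d,s,uv,z):
    f=200/np.tan(np.radians(d["vfov"]/2)); M=np.array(d["tool_from_camera"]); R=Ro.from_euler("xyz",s["tool_rot"]).as_matrix()
    r=R@M[:3,:3]@np.array([(uv[0]-d["cx"])/f,(uv[1]-d["cy"])/f,1]); c=R@M[:3,3]+s["eef_pos"]
    return c+r*(z-c[2])/r[2]
E
python3 - <<'E'
from h import *
s=status.read_state(); d=viewer.get_image("wrist")
for n,p,z in [("tail",(319.5,297),80),("tailTop",(319,280),100),("sock",(317,178),100),("hL",(222,131),108),("hR",(413,128),108),("trayNL",(178,147),60),("trayNR",(427,142),60)]: print(n,wback(d,s,p,z).round(1))
E
```

```text
tail [ 465.1 -202.8   80. ]
tailTop [ 493.  -202.4  100. ]
sock [ 568.7 -201.1  100. ]
hL [ 599.9 -144.4  108. ]
hR [ 601.6 -258.4  108. ]
trayNL [582.1 -97.   60. ]
trayNR [ 585.8 -282.9   60. ]
```

Call:
play_rows --pt "0.3 0 4 -1 0" --pt "0.7 0 7 -1 0" --pt "0.7 0 9 -1 0" --pt "0.7 0 10 -1 0" --pt "0.7 0 10 -1 0.5" --pt "0.7 0 10 -1 1" --pt "0.7 0 10 -1 1" --pt "0.7 0 10 -1 1"

```text
clock: 2.75
eef_pos: [553.4, -200.4, 83.5]
tool_rot: [3.141, -0.002, 0.017]
force: [-0.5, 0.4, -0.6]
width: 28.3
```

Call:
play_rows --pt "0 0 0 0 1" --pt "0 0 0 0 1" --pt "0 0 0 0 1"

```text
clock: 3.05
eef_pos: [553.3, -200.3, 83.4]
tool_rot: [3.141, -0.001, 0.018]
force: [-0.5, 0.9, 6.2]
width: 17.0
```

Call:
play_rows --pt "0 -1.5 0 0 1" --pt "0 -3.5 0 0 1" --pt "0 -0.5 0 0 1" --pt "0 -3.5 0 0 1" --pt "0 -0.5 0 0 1" --pt "0 -3.5 0 0 1" --pt "0 -0.5 0 0 1" --pt "0 -2 0 0 1"

```text
clock: 3.85
eef_pos: [553.3, -185.8, 83.5]
tool_rot: [3.136, -0.004, 0.012]
force: [0.2, -6.6, 4.0]
width: 17.3
```

```bash
cat > look.py <<'E'
import sys
from h import *
n=sys.argv[1]; d=viewer.get_image("top")["img"][:,:,::-1]; s=viewer.get_image("side")["img"][:,:,::-1]; w=viewer.get_image("wrist")["img"][:,:,::-1]
R=lambda a,k:cv2.resize(a,k,interpolation=cv2.INTER_CUBIC)
x0,x1=(380,500) if len(sys.argv)<3 else (250,370)
sc=s[100:200,260:420] if len(sys.argv)<3 else s[170:290,200:392]
cv2.imwrite(f"pics/{n}.png",np.vstack([np.hstack([R(d[130:230,x0:x1],(360,300)),R(sc,(440,300))]),np.hstack([R(w[:240],(800,300))])]))
print(status.read_state()["clock"])
E
python3 look.py s1
```

```text
4.0
```

View pics/s1.png

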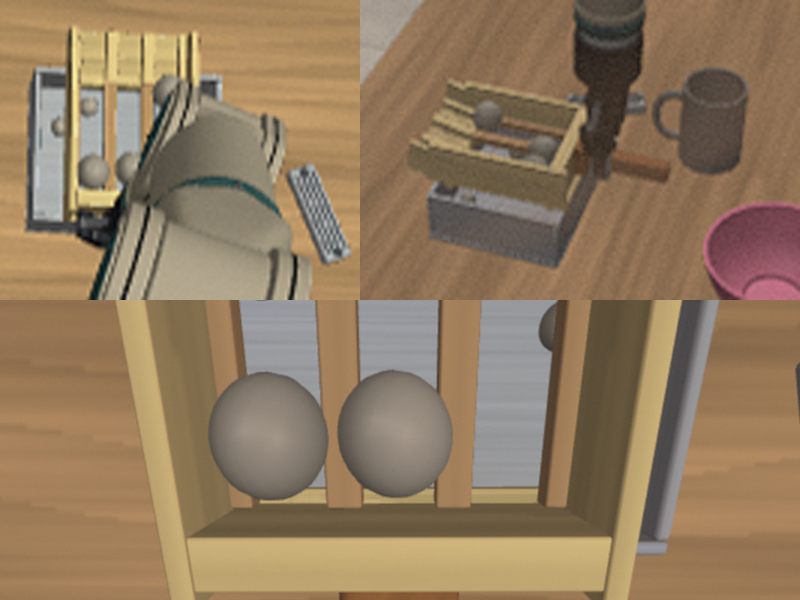

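After the shake the slats look empty. Three small pebbles are visible in the tray so far, and the large ones are still in the sieve. I'll shake once more to be sure, then lift gently.

Call:
play_rows --pt "0 1.5 0 0 1" --pt "0 -1.5 0 0 1" --pt "0 1.5 0 0 1" --pt "0 -1.5 0 0 1" --pt "0 1.5 0 0 1" --pt "0 0 0 0 1" --pt "0 0 0 0 1" --pt "0 0 0 0 1"

```text
clock: 4.8
eef_pos: [553.3, -180.2, 83.3]
tool_rot: [3.141, -0.002, 0.017]
force: [0.2, -0.7, 6.0]
width: 16.8
```

Call:
play_rows --pt "0 0 -0.3 0 1" --pt "0 0 -0.8 0 1" --pt "0 0 -1.3 0 1" --pt "0 0 -1.8 0 1" --pt "0 0 -2.3 0 1" --pt "0 0 -2.8 0 1" --pt "0 0 -3 0 1" --pt "0 0 -3 0 1"

```text
clock: 5.6
eef_pos: [552.6, -180.2, 112.8]
tool_rot: [3.141, -0.001, 0.017]
force: [0.3, 0.1, -3.9]
width: 17.2
```

```bash
python3 look.py s2
```

```text
5.75
```

View pics/s2.png

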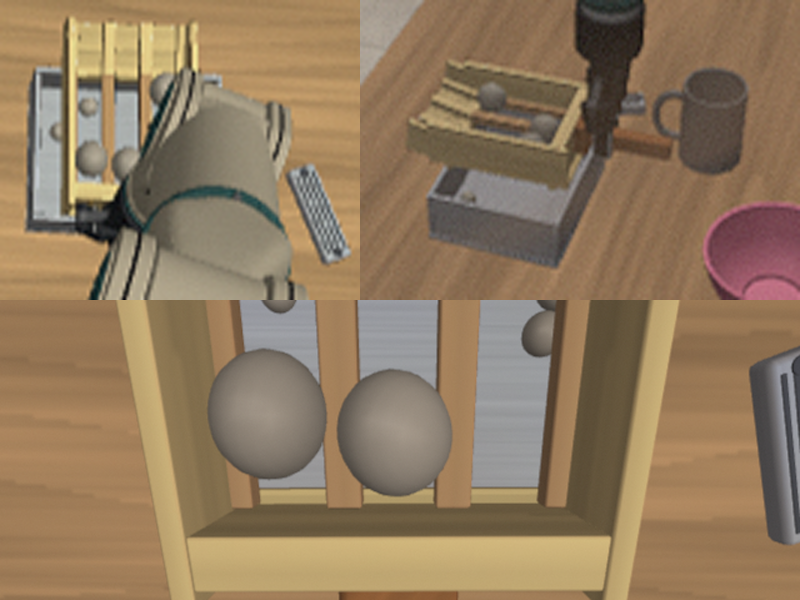

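The lifted sieve stays level with all three large stones in it, and the slats are bare. I can make out four small pebbles in the tray and will count them again later. Next I'll carry the sieve to the bowl.

Call:
play_rows --pt "-0.2 -0.5 -0.5 0 1" --pt "-0.7 -1.8 -1 0 1" --pt "-1.6 -4 -1.5 0 1" --pt "-2.8 -7 -1.5 0 1" --pt "-4 -10 -1.5 0 1" --pt "-5.2 -13 -1.5 0 1" --pt "-6.4 -16 -1.5 0 1" --pt "-7.6 -19 -1.5 0 1"

```text
clock: 6.55
eef_pos: [471.9, 10.8, 127.9]
tool_rot: [-3.141, -0.0, 0.018]
force: [0.5, -0.0, -3.1]
width: 16.7
```

Call:
play_rows --pt "-1.2 -3 0 0 1" --pt "-2.4 -6 0 0 1" --pt "-3.6 -9 0 0 1" --pt "-4.8 -12 0 0 1" --pt "-6 -15 0 0 1" --pt "-7 -17.5 0 0 1" --pt "-7.6 -19 0 0 1" --pt "-7.9 -19.6 0 0 1"

```text
clock: 7.35
eef_pos: [389.0, 205.9, 127.8]
tool_rot: [-3.14, 0.0, 0.022]
force: [-0.1, -0.4, -3.8]
width: 16.9
```

```bash
python3 look.py s3 b; python3 -c "
from h import *
print(status.read_state())"
```

```text
7.5
{'clock': 7.5, 'qpos': array([-0.65119003,  0.54303221,  0.15283968,  2.19543166, -0.19615258,
        0.41509204, -1.8929994 ]), 'qd': array([ 2.74259544e-02,  2.10391593e-03,  1.65395443e-02, -1.23928544e-03,
        3.55977621e-03, -4.16993189e-05,  1.45527857e-03]), 'tau': array([-1.11708362e+00, -4.30975914e+01,  1.74099818e+00, -1.00616276e+01,
       -1.82973646e-02, -3.16719851e-01, -2.33901356e-02]), 'eef_pos': array([390.37968729, 203.10972244, 127.61436848]), 'tool_rot': array([-3.14150917e+00, -3.05103598e-04,  1.80183047e-02]), 'force': array([ 0.67063883, -0.94748299, -3.15820667]), 'torque': array([-0.08233492,  0.33303988, -0.00630265]), 'width': 16.834737540483495}
```

View pics/s3.png

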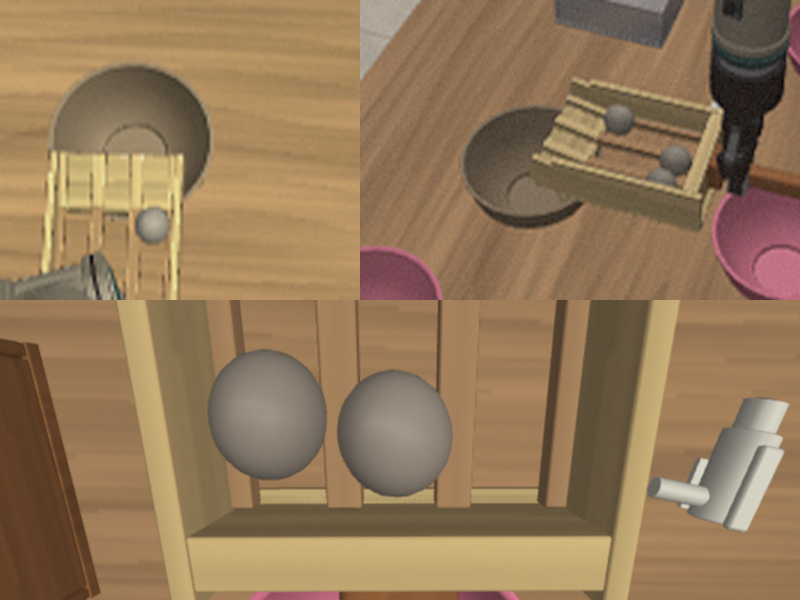

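The sieve is level over the near rim of the bowl and all three large stones are inside it. I'll lower it a little and ease the grip in small steps, so that the lip sinks until it rests on the bowl rim.

Call:
play_rows --pt "0 0 1 0 1" --pt "0 0 2 0 1" --pt "0 0 2 0 0.82" --pt "0 0 2 0 0.82" --pt "0 0 2 0 0.82"

```text
clock: 8.0
eef_pos: [390.8, 202.7, 107.2]
tool_rot: [3.141, 0.0, 0.017]
force: [-0.3, 0.4, -3.4]
width: 16.9
```

```bash
cat > m.py <<'E'
from h import *
s=status.read_state(); d=viewer.get_image("wrist")
print({k:np.round(s[k],2) for k in ("clock","eef_pos","force","torque","width")})
g=d["img"].astype(int); b=(g[:,:,0]-g[:,:,2])  # yellow wood
col=g[:,300:340].mean(1); grad=np.abs(np.diff(col.sum(1))); print("edges",[(i,int(grad[i])) for i in np.argsort(-grad)[:8]])
E
python3 m.py
python3 - <<'E'
from h import *
d=viewer.get_image("top")
for p in ((250+52/3,130+152/3),(250+184/3,130+152/3)): print(back(d,p,143).round())
E
```

```text
{'clock': np.float64(8.0), 'eef_pos': array([390.79, 202.74, 107.21]), 'force': array([-0.33,  0.44, -3.38]), 'torque': array([-0.03,  0.32, -0.  ]), 'width': np.float64(16.9)}
edges [(np.int64(188), 105), (np.int64(162), 97), (np.int64(232), 81), (np.int64(189), 70), (np.int64(231), 67), (np.int64(156), 65), (np.int64(377), 54), (np.int64(161), 52)]
[602. 272. 143.]
[610. 146. 143.]
```

Call:
play_rows --pt "0 0 0 0 0.81" --pt "0 0 0 0 0.81" --pt "0 0 0 0 0.805" --pt "0 0 0 0 0.805" --pt "0 0 0 0 0.8" --pt "0 0 0 0 0.8"

```text
clock: 8.7
eef_pos: [390.7, 203.1, 107.3]
tool_rot: [-3.142, -0.0, 0.017]
force: [-0.9, -0.3, -2.7]
width: 17.1
```

```bash
python3 m.py
```

```text
{'clock': np.float64(8.7), 'eef_pos': array([390.67, 203.12, 107.33]), 'force': array([-0.89, -0.31, -2.69]), 'torque': array([ 0.01,  0.34, -0.02]), 'width': np.float64(17.08)}
edges [(np.int64(188), 105), (np.int64(162), 87), (np.int64(232), 82), (np.int64(189), 72), (np.int64(231), 67), (np.int64(156), 54), (np.int64(377), 52), (np.int64(376), 49)]
```

Call:
play_rows --pt "0 0 0 0 0.795" --pt "0 0 0 0 0.795" --pt "0 0 0 0 0.795"

```text
clock: 9.05
eef_pos: [390.8, 203.1, 107.4]
tool_rot: [-3.141, -0.0, 0.017]
force: [0.3, -0.5, -3.1]
width: 17.7
```

```bash
python3 m.py
```

```text
{'clock': np.float64(9.05), 'eef_pos': array([390.78, 203.1 , 107.38]), 'force': array([ 0.31, -0.49, -3.1 ]), 'torque': array([0.03, 0.24, 0.03]), 'width': np.float64(17.7)}
edges [(np.int64(163), 144), (np.int64(187), 107), (np.int64(162), 92), (np.int64(231), 83), (np.int64(188), 72), (np.int64(230), 66), (np.int64(156), 64), (np.int64(377), 53)]
```

Call:
play_rows --pt "0 0 0 0 0.79" --pt "0 0 0 0 0.79" --pt "0 0 0 0 0.79"

```text
clock: 9.4
eef_pos: [390.8, 203.1, 107.4]
tool_rot: [-3.141, -0.0, 0.017]
force: [-1.1, 0.0, -2.7]
width: 18.1
```

```bash
python3 m.py
```

```text
{'clock': np.float64(9.4), 'eef_pos': array([390.81, 203.11, 107.4 ]), 'force': array([-1.07,  0.05, -2.68]), 'torque': array([ 0.01,  0.14, -0.03]), 'width': np.float64(18.13)}
edges [(np.int64(163), 108), (np.int64(187), 107), (np.int64(232), 81), (np.int64(162), 76), (np.int64(188), 72), (np.int64(231), 68), (np.int64(377), 52), (np.int64(376), 48)]
```

The moment on the tool fell from 0.34 to 0.14 N m, so the grip is slipping in rotation and the rim is carrying the load. I'll raise the handle along the arc about the rim.

Call:
play_rows --pt "0.2 0 -0.8 0 0.79" --pt "0.4 0 -1.6 0 0.79" --pt "0.7 0 -2.4 0 0.79" --pt "0.7 0 -2.4 0 0.79"

```text
clock: 9.85
eef_pos: [398.9, 203.6, 132.7]
tool_rot: [-3.14, -0.003, 0.017]
force: [1.8, -0.3, -0.7]
width: 18.1
```

```bash
python3 m.py; python3 look.py s4 b
```

```text
{'clock': np.float64(9.85), 'eef_pos': array([398.94, 203.59, 132.7 ]), 'force': array([ 1.8 , -0.34, -0.67]), 'torque': array([-0.05, -0.16, -0.  ]), 'width': np.float64(18.1)}
edges [(np.int64(176), 113), (np.int64(168), 98), (np.int64(220), 90), (np.int64(219), 90), (np.int64(177), 78), (np.int64(169), 57), (np.int64(158), 56), (np.int64(377), 52)]
10.05
```

View pics/s4.png

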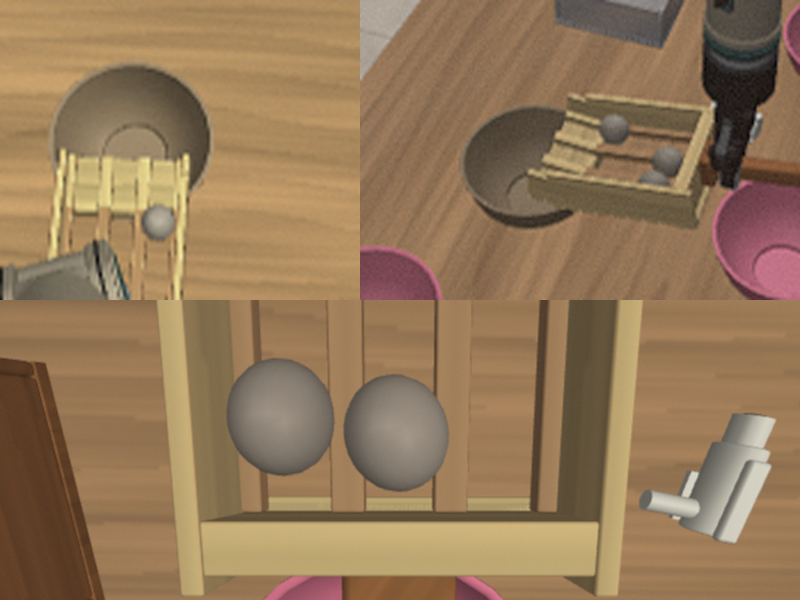

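The sieve now tilts about 10° and pivots on its cleat against the rim. I'll follow that arc up to a tilt of about 38°.

Call:
play_rows --pt "1 0 -1 0 0.79" --pt "1.6 0 -2 0 0.79" --pt "2.3 0 -3 0 0.79" --pt "2.9 0 -3.8 0 0.79" --pt "3.5 0 -4.6 0 0.79" --pt "4.2 0 -5.4 0 0.79" --pt "4.2 0 -5.4 0 0.79" --pt "4.2 0 -5.4 0 0.79"

```text
clock: 10.85
eef_pos: [440.3, 204.1, 185.5]
tool_rot: [-3.141, -0.001, 0.017]
force: [0.2, -1.1, -0.4]
width: 18.3
```

```bash
python3 m.py; python3 look.py s5 b
```

```text
{'clock': np.float64(10.85), 'eef_pos': array([440.31, 204.05, 185.46]), 'force': array([ 0.21, -1.07, -0.38]), 'torque': array([-0.05, -0.07,  0.04]), 'width': np.float64(18.32)}
edges [(np.int64(211), 88), (np.int64(173), 86), (np.int64(210), 77), (np.int64(377), 52), (np.int64(376), 49), (np.int64(252), 41), (np.int64(378), 40), (np.int64(375), 39)]
11.05
```

View pics/s5.png

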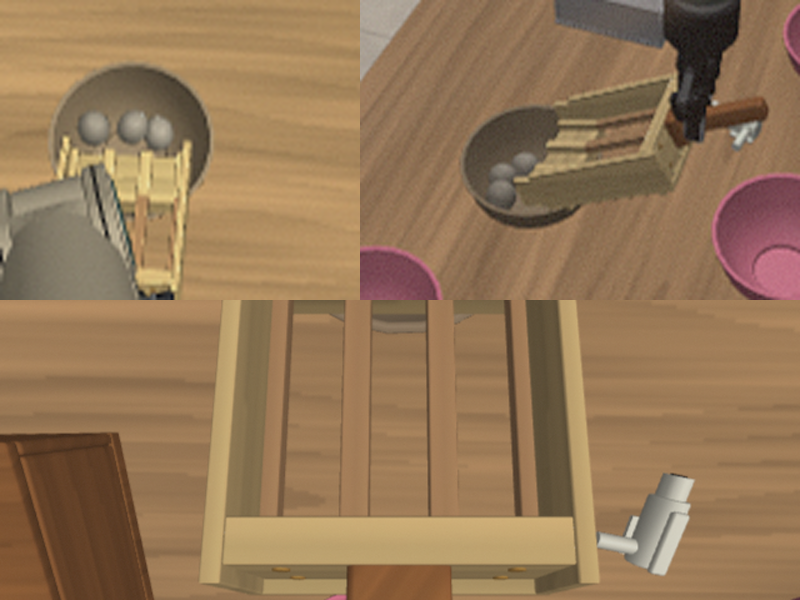

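All three large stones are in the bowl and the sieve is empty. I'll reverse the arc so the rim levels the sieve, then tighten the grip.

Call:
play_rows --pt "-0.7 0 0.8 0 0.79" --pt "-1.3 0 1.6 0 0.79" --pt "-1.9 0 2.4 0 0.79" --pt "-2.5 0 3.2 0 0.79" --pt "-3 0 4.2 0 0.79" --pt "-3.4 0 5.4 0 0.79" --pt "-3.8 0 6.6 0 0.79" --pt "-4 0 7.6 0 0.79"

```text
clock: 11.85
eef_pos: [398.2, 203.0, 108.2]
tool_rot: [3.141, 0.002, 0.018]
force: [-1.1, -0.2, -0.9]
width: 18.2
```

```bash
python3 m.py
```

```text
{'clock': np.float64(11.85), 'eef_pos': array([398.18, 203.  , 108.23]), 'force': array([-1.07, -0.19, -0.94]), 'torque': array([0.02, 0.16, 0.01]), 'width': np.float64(18.22)}
edges [(np.int64(155), 107), (np.int64(194), 96), (np.int64(235), 88), (np.int64(166), 87), (np.int64(193), 80), (np.int64(236), 67), (np.int64(153), 66), (np.int64(377), 52)]
```

Call:
play_rows --pt "0 0 0 0 1" --pt "0 0 0 0 1" --pt "0 0 -1 0 1" --pt "0 0 -2.5 0 1" --pt "0 0 -4 0 1" --pt "0.2 0.8 -4.5 0 1" --pt "1 3 -4.5 0 1" --pt "2.3 6 -4.5 0 1"

```text
clock: 12.7
eef_pos: [423.6, 143.9, 155.0]
tool_rot: [-3.141, -0.001, 0.021]
force: [0.3, -0.3, -0.6]
width: 16.8
```

Call:
play_rows --pt "1.5 4 0 0 1" --pt "3 8 0 0 1" --pt "4.5 12 0 0 1" --pt "6 16 0 0 1" --pt "7.5 20 0 0 1" --pt "9 24 0 0 1" --pt "10.5 28 0 0 1" --pt "11.5 31 0 0 1"

```text
clock: 13.5
eef_pos: [544.3, -168.7, 154.7]
tool_rot: [3.14, -0.001, 0.014]
force: [1.1, 0.0, -1.2]
width: 16.8
```

Call:
play_rows --pt "0.7 1.5 0 0 1" --pt "1 2.2 0 0 1" --pt "1 2.2 0 0 1" --pt "1 2.2 0 0 1"

```text
clock: 13.9
eef_pos: [553.8, -184.8, 154.2]
tool_rot: [-3.14, 0.001, 0.019]
force: [0.9, 0.2, -1.3]
width: 16.9
```

```bash
python3 m.py; python3 look.py s6; python3 - <<'E'
from h import *
s=status.read_state(); d=viewer.get_image("wrist"); cv2.imwrite("pics/w6.png",d["img"][:,:,::-1])
E
```

```text
{'clock': np.float64(13.9), 'eef_pos': array([ 553.82, -184.8 ,  154.21]), 'force': array([ 0.9 ,  0.2 , -1.35]), 'torque': array([ 0.04,  0.17, -0.02]), 'width': np.float64(16.87)}
edges [(np.int64(166), 127), (np.int64(148), 117), (np.int64(154), 98), (np.int64(155), 96), (np.int64(194), 95), (np.int64(235), 88), (np.int64(193), 81), (np.int64(165), 72)]
14.1
```

View pics/s6.png

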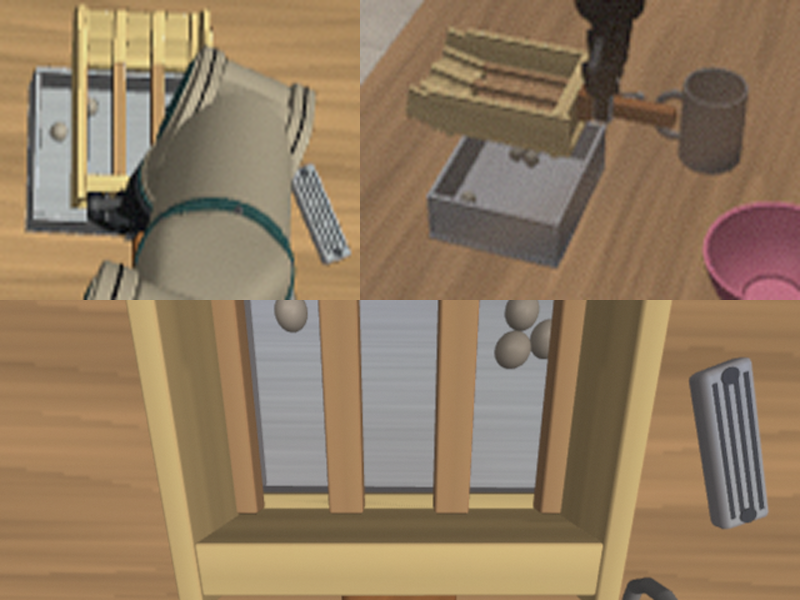

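All five small pebbles are in the tray, three at the right and two at the left, and the empty sieve hangs nearly level above it. I'll check its x alignment numerically before lowering it.

```bash
python3 - <<'E'
from h import *
d=viewer.get_image("top"); s=status.read_state(); w=viewer.get_image("wrist")
q=lambda u,v:(380+u/3-.3,130+v/3-.3)
for z in (145,155): print("lip",back(d,q(82,14),z).round(),back(d,q(208,18),z).round())
print("tray",back(d,q(35,70),60).round(),back(d,q(30,229),60).round())
W=lambda u,v:(u*.8,(v-300)*.8)
for z in (166,170): print("heel inner",[wback(w,s,W(*p),z).round(1) for p in ((238,514),(570,514),(197,545),(602,545))])
print("tray inner near wall top",wback(w,s,W(262,487),60).round(1),wback(w,s,W(530,490),60).round(1))
E
```

```text
lip [ 766. -124.  145.] [ 769. -247.  145.]
lip [ 762. -123.  155.] [ 765. -245.  155.]
tray [735. -89.  60.] [567. -90.  60.]
heel inner [array([ 605. , -138.8,  166. ]), array([ 607. , -234.7,  166. ]), array([ 595.3, -125.7,  166. ]), array([ 597.8, -245.5,  166. ])]
heel inner [array([ 606. , -140.3,  170. ]), array([ 607.9, -233. ,  170. ]), array([ 596.7, -127.7,  170. ]), array([ 599. , -243.5,  170. ])]
tray inner near wall top [ 593.5 -112.6   60. ] [ 594.8 -255.8   60. ]
```

Call:
play_rows --pt "0.2 0 1.5 0 1" --pt "0.4 0 3 0 1" --pt "0.4 0 4.2 0 1" --pt "0.4 0 5.2 0 1" --pt "0.4 0 5.8 0 1" --pt "0.4 0 6.2 0 1"

```text
clock: 14.85
eef_pos: [558.1, -186.0, 91.4]
tool_rot: [-3.141, 0.001, 0.017]
force: [-0.1, -0.9, -1.3]
width: 17.1
```

Call:
play_rows --pt "0 0 0.2 0 1" --pt "0 0 0.4 0 1" --pt "0 0 0.4 0 1"

```text
clock: 15.15
eef_pos: [558.6, -186.1, 88.5]
tool_rot: [3.142, -0.0, 0.017]
force: [-0.0, -0.0, -2.2]
width: 16.8
```

```bash
python3 m.py
```

```text
{'clock': np.float64(15.15), 'eef_pos': array([ 558.59, -186.08,   88.47]), 'force': array([-0.  , -0.01, -2.22]), 'torque': array([0.  , 0.21, 0.05]), 'width': np.float64(16.76)}
edges [(np.int64(153), 96), (np.int64(194), 96), (np.int64(155), 94), (np.int64(166), 91), (np.int64(235), 86), (np.int64(193), 75), (np.int64(236), 62), (np.int64(165), 56)]
```

Call:
play_rows --pt "0 0 0.15 0 1" --pt "0 0 0.3 0 1" --pt "0 0 0.3 0 1"

```text
clock: 15.5
eef_pos: [558.7, -186.2, 87.5]
tool_rot: [3.141, -0.001, 0.017]
force: [-3.7, 2.0, 12.5]
width: 16.4
```

Call:
play_rows --pt "0 0 0.15 0 1" --pt "0 0 0.25 0 1" --pt "0 0 0.25 0 1"

```text
clock: 15.8
eef_pos: [558.6, -186.2, 87.3]
tool_rot: [-3.142, -0.002, 0.017]
force: [-10.1, 3.2, 31.4]
width: 16.7
```

Call:
play_rows --pt "0 0 -0.4 0 1" --pt "0 0 -0.5 0 1" --pt "0 0 -0.5 0 0.795" --pt "0 0 -0.5 0 0.79" --pt "0 0 -0.5 0 0.785" --pt "0 0 -0.5 0 0.78" --pt "0 0 -0.5 0 0.77" --pt "0 0 -0.5 0 0.76"

```text
clock: 16.6
eef_pos: [558.5, -186.1, 87.7]
tool_rot: [3.142, -0.0, 0.017]
force: [-0.6, 0.2, 1.1]
width: 20.4
```

Call:
play_rows --pt "0 0 0 0 0.7" --pt "0 0 0 0 0.5" --pt "0 0 0 0 0" --pt "0 0 0 0 0" --pt "0 0 0 0 0" --pt "0 0 0 0 0"

```text
clock: 17.2
eef_pos: [558.5, -186.1, 87.9]
tool_rot: [3.142, -0.0, 0.017]
force: [0.6, -0.2, -0.2]
width: 85.2
```

Call:
play_rows --pt "0 0 -1.5 0 0" --pt "0 0 -4 0 0" --pt "0 0 -7 0 0" --pt "-1 0 -10 0 0" --pt "-3 0 -12 0 0" --pt "-6 0 -13 0 0" --pt "-6 0 -13 0 0" --pt "-6 0 -13 0 0"

```text
clock: 18.0
eef_pos: [498.8, -187.3, 219.2]
tool_rot: [3.141, -0.002, 0.017]
force: [0.5, -0.3, -0.9]
width: 85.6
```

```bash
python3 - <<'E'
from h import *
s=status.read_state(); print(s["clock"],s["eef_pos"],s["force"],s["width"])
R=lambda a,k:cv2.resize(a,k,interpolation=cv2.INTER_CUBIC)
t=viewer.get_image("top")["img"][:,:,::-1]; sd=viewer.get_image("side")["img"][:,:,::-1]; w=viewer.get_image("wrist")["img"][:,:,::-1]
cv2.imwrite("pics/fin.png",np.vstack([np.hstack([R(t[130:230,250:410],(384,240)),R(sd[110:200,266:410],(384,240))]),R(w[:290],(768,348))]))
E
```

```text
18.0 [ 498.81068241 -187.31444496  219.23666624] [ 0.49152751 -0.29415985 -0.86293436] 85.63913052978509
```

View pics/fin.png

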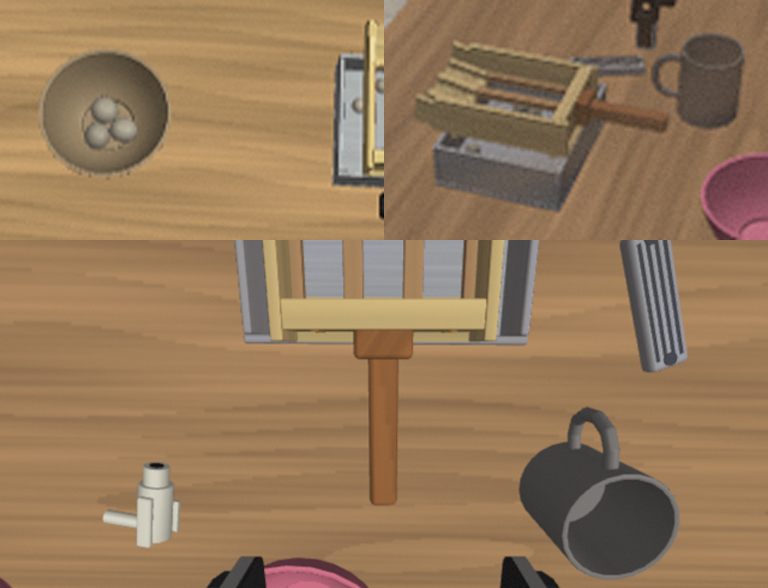

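```bash
python3 - <<'E'
from h import *
s=status.read_state(); w=viewer.get_image("wrist"); g=w["img"].astype(int)
for c in (210,240,320,330,400,430):
    col=g[:, c-3:c+4].mean(1); gr=np.abs(np.diff(col,axis=0)).sum(1)
    print(c,[(i+.5,int(gr[i])) for i in range(1,240) if gr[i]>25 and gr[i]>=gr[i-1] and gr[i]>=gr[i+1]])
W=lambda u,v:(u/1.2,(v-240)/1.2)
P=lambda n,p,z:print(n,wback(w,s,W(*p),z).round(1))
P("tail",(383,505),100);P("socket",(384,358),100);P("heel in",(283,300),108);P("heel in",(485,300),108);P("tray",(246,344),60);P("tray",(527,344),60)
P("handleL tail",(371,500),100);P("handleR tail",(397,500),100);P("handleL sock",(370,359),100);P("handleR sock",(398,359),100)
E
python3 - <<'E'
# side-view: find sieve pose by chamfer of yellow/brown silhouette against level and tilted models
from h import *
from scipy.optimize import minimize
d=viewer.get_image("side"); im=d["img"]; hsv=cv2.cvtColor(im,cv2.COLOR_RGB2HSV)
print([hsv[110+int(v/2.667),266+int((u-384)/2.667)].tolist() for u,v in ((500,110),(570,100),(640,115),(500,220),(420,30))])
E
```

```text
210 [(76.5, 54), (78.5, 90), (85.5, 55)]
240 [(47.5, 93), (73.5, 98), (75.5, 27), (83.5, 37), (85.5, 61)]
320 [(47.5, 54), (73.5, 93), (98.5, 48), (220.5, 56)]
330 [(47.5, 53), (73.5, 88), (99.5, 48)]
400 [(47.5, 156), (73.5, 112), (83.5, 115), (85.5, 62)]
430 [(79.5, 111), (85.5, 66)]
tail [ 479.5 -188.5  100. ]
socket [ 572.1 -187.2  100. ]
heel in [ 601.5 -131.7  108. ]
heel in [ 603.7 -241.4  108. ]
tray [578.  -94.5  60. ]
tray [ 581.8 -283.4   60. ]
handleL tail [ 482.9 -180.6  100. ]
handleR tail [ 483.2 -197.6  100. ]
handleL sock [ 571.4 -179.   100. ]
handleR sock [ 571.7 -195.4  100. ]
[[20, 91, 169], [19, 96, 176], [12, 129, 113], [14, 103, 136], [14, 104, 145]]
```

```bash
cat > tilt.py <<'E'
from h import *
from scipy.ndimage import map_coordinates
d=viewer.get_image("side")
def scan(im,o):
    g=cv2.GaussianBlur(im,(0,0),0.8).astype(float)
    for nm,zl in (("top",48),("bot",0)):
        out=[]
        for x in (-70,-50,-30,-10,10,30,45):
            c,s=np.cos(.016),np.sin(.016); y=63.5
            p=proj(d,[[o[0]+c*x-s*y,o[1]+s*x+c*y,60+zl]])[0]; v=np.arange(-7,7.01,.25)
            pr=np.array([map_coordinates(g[:,:,k],[p[1]+v,p[0]+0*v],order=1) for k in range(3)])
            gr=np.abs(np.diff(pr,axis=1)).sum(0); i=gr.argmax(); out.append((round(v[i]+.125,2),int(gr[i])))
        print(nm,out)
scan(cv2.imread("pics/side0.png")[:,:,::-1],(662,-200)); print(); scan(d["img"],(664,-187.5))
E
python3 tilt.py
```

```text
top [(np.float64(0.12), 16), (np.float64(0.38), 14), (np.float64(-1.38), 18), (np.float64(0.62), 15), (np.float64(1.12), 15), (np.float64(1.62), 12), (np.float64(0.88), 17)]
bot [(np.float64(0.12), 11), (np.float64(0.12), 12), (np.float64(0.38), 13), (np.float64(-0.38), 13), (np.float64(-0.12), 14), (np.float64(0.38), 14), (np.float64(0.12), 13)]

top [(np.float64(1.12), 16), (np.float64(-3.38), 12), (np.float64(-1.38), 16), (np.float64(-3.38), 17), (np.float64(-2.88), 18), (np.float64(-0.62), 19), (np.float64(1.12), 19)]
bot [(np.float64(6.88), 13), (np.float64(6.88), 13), (np.float64(0.62), 15), (np.float64(6.88), 14), (np.float64(6.62), 16), (np.float64(0.38), 14), (np.float64(0.88), 13)]
```

```bash
sed -i 's/np.arange(-7,7.01,.25)/np.arange(-4.5,4.51,.25)/; s/(-70,-50,-30,-10,10,30,45)/range(-76,56,8)/; s/out.append.*/out.append(float(round(v[i]+.125,1)))/' tilt.py; python3 tilt.py
```

```text
top [0.9, 0.4, 1.1, 0.6, 0.6, -1.9, -0.9, 1.6, 0.9, -1.6, 0.9, 1.1, -1.4, 0.9, 0.4, 1.4, 0.4]
bot [-0.1, 0.4, 0.9, 0.4, -0.4, 0.1, -0.4, 0.4, 1.1, -0.1, 0.9, -0.1, 0.4, 0.1, 0.6, 0.4, 3.6]

top [0.9, 0.1, -3.4, 1.4, 1.1, 1.6, -1.4, 1.6, -3.4, 1.1, 0.6, 0.9, -1.4, -0.6, 1.4, 0.9, 0.4]
bot [0.6, 1.1, 1.6, -0.1, 0.6, -0.1, 0.4, 0.1, 0.6, 0.1, 0.6, 0.1, 0.9, 0.1, 0.4, 0.9, 3.1]
```

The underside edge lies along the level model at its original height, so the sieve is seated level. I'm handing the job in.

```bash
python3 -c "
from cell import order; print(order.finish_job())"
```

```text
the job is handed in; nothing more can be done
None
```

I handed the job in at about 18 s on the robot's clock; no verdict is reported, so what follows rests on my own checks.

**What I did**
- I gripped the handle and shook the sieve sideways on its tray until the small pebbles had dropped.
- I carried it level to the bowl, rested its front on the near rim, and eased the grip so the handle could turn in the pads. Raising the handle to about 30° tipped the three large pebbles in.
- I levelled the sieve again against the rim, carried it back, set it on the tray, released it and moved the arm clear.

**Last checks**
- **Small pebbles:** I counted all five in the tray just before lowering the sieve. I did not recount after release, because the sieve then covered most of the tray.
- **Large pebbles:** all three lie in the upright bowl.
- **Sieve:** its underside edge in the side camera matches the level model at its original height, with no slope. It sits about 3 to 4 mm from the tray's middle along x, within the 8 mm play.
- **Bystanders:** the mug, multi-tool and pump head look undisturbed. I judged this by eye and did not measure it.

**What disagreed**
- The handle had moved about 4 mm in the grip after pouring, which I allowed for when setting the sieve down.
- The set-down pressed briefly with about 31 N before I backed off.
- The tray may have moved by up to 4 mm along x. The wrist camera suggested this, but the top view showed no change.
- The board's top edge was too noisy in the side image to use, so the level check rests on the bottom edge.

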